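# Proof-pull a lug plate on the spring gauge and tray it

### The job

Proof-test the lug plate that is hooked on the spring pull gauge: pull on the plate (its upright rib is there to grip) until the pointer stands between the two ears of the rider, never on past the rider, and hold it there steadily for a second or so. Then ease it back without letting it snap until the spring is fully home, lift the plate off the hook post and lay it flat in the empty compartment of the tray, leaving the two plates already there in place.

Things in the scene. Friction and masses are not known exactly. Their poses are not given: they have to be found in the camera images.
- gauge: Fixed pull gauge: dark steel deck 74 mm wide, top 16 mm high, x -170 to +105 mm, with a 14 mm slot along its middle; grey spring housing behind, x 105 to 244, 65 mm high; aluminium ruler beside it at y -43 to -63, top 14 mm. Origin on the table under the slot, where the plate's origin rests at the start. x points along the slot to the housing (pull along -x), z up.
- drawbar: Sprung draw-bar sliding in the gauge's slot, axes as the gauge's. Origin at table height on the axis of its upright hook post (10 mm diameter, top 30 mm above the table). Fully home at x = +58 mm of the gauge; draws out 95 mm along the gauge's -x. The spring pulls back 2.6 N at home plus 1.3 N per 10 mm.
- pointer (a point): Tip of the brass pointer blade (5 mm wide along x) carried by the draw-bar over the ruler, beside the hook post: drawbar x = 0, y = -54 mm, 17.5 mm above the table.
- rider: Dark steel set-point rider clamped on the ruler, 28 mm long along the gauge's x, with two ears 8 mm wide and a 12 mm gap between them, top 22 mm above the table. Origin at the middle of the gap; axes as the gauge's. The pointer is centred when its x in this frame is 0; it comes from the +x side.
- plate: Loose steel lug plate under test, about 0.28 kg: flat strip 150 x 36 x 6 mm with a 17 mm round eye at x = +58 mm and an upright rib across it at x = -12 mm (10 mm thick along x, 36 mm along y, 6 to 38 mm above the underside). Origin at the centre of the underside. Starts flat on the deck, the hook post in its eye, about 3 mm play each way.
- tray: Fixed grey tray 158 x 172 mm (x, y), walls 14 mm high and 5 mm thick, floor 4 mm thick. Three compartments side by side, each 46 mm wide along x (centres at x = -51, 0, +51 mm) and 162 mm long along y. Origin at the centre of the underside. Two hold finished lug plates, one is empty.
- liner: Cork pad 156 x 40 x 2 mm fixed in the middle of the empty compartment's floor: the place for the plate. Origin at the centre of its underside, 4 mm above the table; x axis along the compartment. The plate laid on it has its underside 6 mm above the table; either end may be first.
- done_a: Finished lug plate, same shape as the plate under test, lying in a tray compartment. Leave in place.
- done_b: The other finished lug plate lying in a tray compartment. Leave in place.
Mind the look-alikes: they are no part of the job. Several things have the shape of the rider; the one meant has the colours described above.

How it is judged:
On the way, in this order (a step that is already met when the one before it is completed fails the run):
1. The plate, hooked on the post, pulls the pointer to between the rider's ears (within 6 mm of the middle of the gap) and holds it there for 0.8 s (x of pointer in the frame of rider between -0.006 and 0.006 m and contact force between plate and drawbar above 1 N), for 0.8 s.
2. The draw-bar is eased back fully home (within 4 mm) with the plate still lying on the deck (x of drawbar in the frame of gauge above 0.054 m and z of plate in the frame of gauge below 0.021 m and horizontal distance between plate and drawbar below 0.066 m), for 0.1 s.
At the end, for the whole second after the job is handed in: Draw-bar home (within 4 mm); plate at rest flat on the cork pad of the empty compartment, rib up, within 11 mm along and 9 mm across of its middle and 7 degrees in line, either end first; both finished plates within 20 mm of where they were (x of drawbar in the frame of gauge above 0.054 m and x of plate in the frame of liner between -0.011 and 0.011 m and y of plate in the frame of liner between -0.009 and 0.009 m and z of plate in the frame of liner below 0.0055 m and angle between plate's own z axis and vertical below 0.05 rad and angle between the x axis of plate and the x axis of liner, either way round below 0.12 rad and linear speed of plate below 0.02 m/s and distance of each of done_a, done_b from where it was at the start of the episode below 0.02 m); the robot touches nothing.
It fails at once if The pointer is pulled on past the rider (more than 16 mm beyond the middle of its gap) (x of pointer in the frame of rider below -0.016 m).
It fails at once if The draw-bar snaps back (faster than 0.5 m/s) (linear speed of drawbar above 0.5 m/s).
It fails at once if A finished plate is shoved or lifted out of its place (more than 20 mm) (distance of any of done_a, done_b from where it was at the start of the episode above 0.02 m).
It also fails if it takes over 56 s, if anything falls off the work surface, if the arm or the gripper's body presses on something with over 40 N, if the wrist force passes 120 N, or if a joint passes its speed limit or range.

### The arm

A 6-joint arm with a two-finger parallel gripper is mounted at the origin on the work surface. World frame = base frame: x ahead of the robot, y to its left, z up, the work surface at z = 0. Lengths are in m, angles in rad, forces in N, time in s.
With the tool pointing down it reaches from about 0.225 to 0.875 m from the base axis. Payload 3.4 kg.
Tool frame: the origin (TCP) lies on the centre line of the jaws, within the pads' length; the fingertips stand 17 mm ahead of it and the grasp point (between the pads) lies 2 mm behind it; z points along the fingers, y is the line along which they close (so a half turn about z gives the same grasp; the last joint's range is limited). The gripper opens to 85 mm and grips with 20 to 120 N. Pads are 22 mm wide; open, the fingers measure 114 mm over their backs; the gripper's body (76 mm by 85 mm) begins 54 mm behind the grasp point. The pads swing forward as they close: fully open they stand 13 mm farther back than shut.
Start: joints at [-1.288, 0.276, 1.505, -0, 1.361, -0.121], TCP at [0.226, -0.529, 0.248] pointing down, gripper open.
Joint ranges: [-2.89, 2.89], [-0.75, 2.08], [0.22, 2.7], [-1.18, 4.32], [0.11, 2.71], [-2.7, 2.7]. Speed limits (rad/s): [2.57, 2.57, 3.14, 3.14, 3.14, 3.14].

### API

Orientations are given as a unit quaternion [w, x, y, z].
In Python, from rig import manip gives the robot as it stands.
- The arm moves only by the tool move_arm, never from a script. Its argument "steps" is one flat list of numbers, 7 for each row, row after row: the turn, a rotation vector about the world's x, y, z normalised to -1 to 1, where 1 is 360 degrees, then the shift along the world's x, y, z normalised to -1 to 1, where 1 is 1 m, then the opening, from -1 (shut) to 1 (fully open). A call has exactly 10 rows; each row is the pose to reach, as a shift and turn from the pose commanded when the call began, turning the shorter way round; what a row does not reach only later rows make up. A row lasts 1/10 s, in which the tool goes at most 50 mm and 8.59 degrees, less where a joint would pass 70% of its speed; a pose out of reach is approached as far as the arm can. A call with a number of a shift or a turn outside -1 to 1 is refused whole. A call with a gripper value outside its range is refused whole. The fingers move at their own pace and stop on an object; "squeeze" is the grip in N (left out, the last holds). Time passes only in rows, so rows that repeat a pose let the fingers close, or fill a call up. It gives the time, the measured TCP pose, the force, the opening and the grip force at its end, in the units of the state.
- manip.get_state(): the state, without advancing time (a new reading comes with each control period).
- manip.get_image(name): name is "scene" or "side" or "wrist"; returns a dict with "pixels" (384x512x3 uint8, blue, green, red), "fx", "fy", "cx", "cy" (pixels), "D" ([k1, k2, p1, p2, k3] as OpenCV has them; the pictures are not rectified), "R" (3x3) and "t" (3): a world point X has camera coordinates R X + t. Camera axes: x right, y down, z forward; pixel columns grow to the right and rows downward; lengths in m; the calibration is good to about 2 mm. A picture is of the moment at which its call begins. There is no depth.
- manip.sign_off(): hands the job in; it is judged then, once.
The state is a dict: "clock": time; "qpos": joint angles; "qd": joint speeds; "effort": joint torques, N m; "position": TCP position; "ee_rot": TCP orientation; "contact_force": force on the tool from outside, world axes, zero at the start; "moment": the same for the moment, N m; "width": finger opening in m; "gripper_force": force on a finger pad.
Only numpy, scipy, OpenCV 4.12 (cv2) and the standard library are available. Lean on these libraries where they do the work, as an engineer would, in place of code of your own. Each camera call takes 0.05 s, during which the arm holds its last target. There are 200 camera calls.

## Working session

There is one attempt and no reset: what is moved stays moved. The work goes in short steps, Python scripts to look and compute and a tool call to move; the robot and the scene stay as the last step left them, time stands still between calls to the robot, and variables do not carry over. Pictures are saved under pics/ and viewed, at most 12 in all, crops included, and the job is handed in when it is done.

Besides the shell and the picture viewer there is one more tool, called as name(argument=value, ...) on one line, values as JSON. move_arm: Moves the arm, as the interface text tells. Scaled input: -1 to 1 covers 1 m each way for a shift and 360 degrees each way for a turn. Its arguments: {"type":"object","properties":{"steps":{"type":"array"},"squeeze":{"type":"number"}},"required":["steps"]}

```bash
mkdir -p pics; cat > h.py <<'E'
import numpy as np,cv2,pickle,sys
from rig import manip
def grab(n,f):
    d=manip.get_image(n); cv2.imwrite(f'pics/{f}.png',d['pixels']); pickle.dump(d,open(f'pics/{f}.pkl','wb')); return d
def load(f): return pickle.load(open(f'pics/{f}.pkl','rb'))
def ray(d,uv):
    K=np.array([[d['fx'],0,d['cx']],[0,d['fy'],d['cy']],[0,0,1]])
    p=cv2.undistortPoints(np.array(uv,float).reshape(-1,1,2),K,np.array(d['D'],float)).reshape(-1,2)
    R=np.array(d['R']);t=np.array(d['t'])
    return -R.T@t,(np.c_[p,np.ones(len(p))])@R
def onz(d,uv,z):
    c,r=ray(d,uv); return c+r*((z-c[2])/r[:,2])[:,None]
def proj(d,X):
    K=np.array([[d['fx'],0,d['cx']],[0,d['fy'],d['cy']],[0,0,1]])
    return cv2.projectPoints(np.array(X,float).reshape(-1,1,3),cv2.Rodrigues(np.array(d['R']))[0],np.array(d['t'],float),K,np.array(d['D'],float))[0].reshape(-1,2)
E
python3 - <<'E'
from h import *
for n in('scene','side','wrist'):
    d=grab(n,n+'0'); print(n,-np.array(d['R']).T@d['t'],d['fx'])
a=cv2.imread('pics/scene0.png');b=cv2.imread('pics/side0.png')
cv2.imwrite('pics/w0.png',a)
print(manip.get_state())
E
```

```text
scene [ 1.0388098  -0.32726031  0.62540145] 390.10272392474417
side [0.25942381 0.65252033 0.5819934 ] 488.47011611251287
wrist [ 0.29658878 -0.49812899  0.37164172] 323.05989210037546
{'clock': 0.15, 'qpos': array([-1.28801212e+00,  2.76451488e-01,  1.50584163e+00,  2.12739724e-05,
        1.36069057e+00, -1.21011906e-01]), 'qd': array([-0.00059093, -0.00204456, -0.00289113,  0.0010693 ,  0.00064369,
       -0.00028489]), 'effort': array([ 2.63924936e-03, -4.17139363e+01, -2.46031702e+01,  7.69728899e-06,
        7.57416361e-03, -5.81823997e-06]), 'position': array([ 0.22581692, -0.52840401,  0.24763768]), 'ee_rot': array([-6.94087181e-04,  9.79687937e-01,  2.00526963e-01, -4.58291569e-05]), 'contact_force': array([-0.34454882,  0.15744301,  0.0278939 ]), 'moment': array([-0.00170007,  0.01853029,  0.02517506]), 'gripper_force': 0.0, 'width': 0.08535968812548612}
```

View pics/scene0.png

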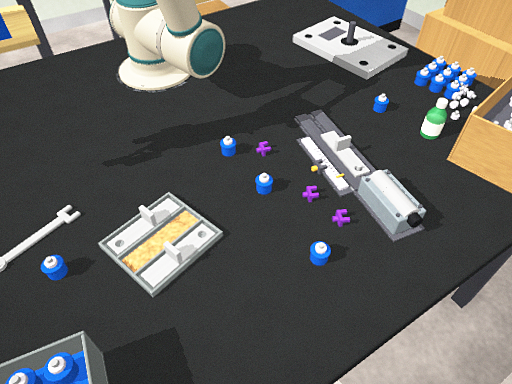

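View pics/side0.png

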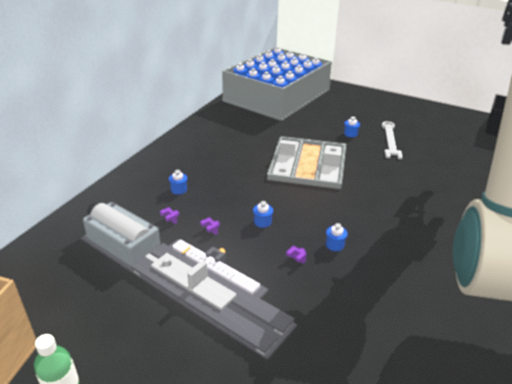

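Scene view: the gauge is at about (350,165), with the plate's rib at (342,142) and the housing at (392,200). The tray is at (160,242) with cork in the middle compartment. The purple shapes at (264,148), (311,193) and (341,217) are loose rider look-alikes. The real rider should be the dark one on the ruler, near (318,168) in scene and (217,252) in side. I'll confirm that in a crop.

```bash
python3 - <<'E'
from h import *
a=cv2.imread('pics/scene0.png')[100:250,285:435];b=cv2.imread('pics/side0.png')[195:355,80:300]
a=cv2.resize(a,(375,375),interpolation=cv2.INTER_CUBIC);a=cv2.resize(a,(400,400));
b=cv2.resize(b,(400,291),interpolation=cv2.INTER_CUBIC)
o=np.zeros((600,800,3),np.uint8)
a=cv2.resize(cv2.imread('pics/scene0.png')[105:205,290:380],(432,480),interpolation=cv2.INTER_CUBIC)
b=cv2.resize(cv2.imread('pics/side0.png')[230:350,145:300],(368,285),interpolation=cv2.INTER_CUBIC)
o[:480,:432]=a;o[:285,432:]=b
w=cv2.imread('pics/wrist0.png');o[285:285+276,432:]=cv2.resize(w,(368,276))
cv2.imwrite('pics/c1.png',o)
E
```

```text
(no output)
```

View pics/c1.png

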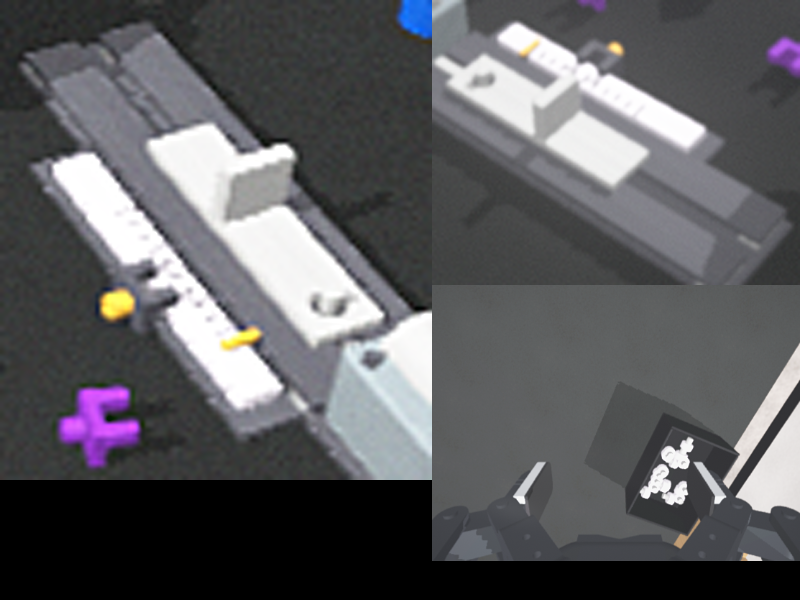

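The rider is the dark steel one on the ruler with a brass knob, at crop (148,290), scene about (321,165). The brass pointer is at crop (240,340), scene about (340,176). The purple ones are loose decoys. Next I'll get rough poses.

```bash
python3 - <<'E'
from h import *
d=load('scene0');s=load('side0')
c=lambda L:[(290+x/4.8,105+y/4.8) for x,y in L]
k=368/155
e=lambda L:[(145+(x-432)/k,230+y/k) for x,y in L]
P=onz(d,c([(150,142),(215,125),(383,315),(315,345)]),.022);print('plate',P,P.mean(0))
P=onz(s,e([(449,78),(475,52),(648,152),(612,188)]),.022);print('plateS',P,P.mean(0))
print('pointer',onz(d,c([(240,340)]),.0175),onz(s,e([(530,47)]),.0175))
print('rider ears',onz(d,c([(140,272),(165,293),(155,282)]),.022))
P=onz(d,[(169,193),(222,234),(154,293),(99,243)],.014);print('tray',P,P.mean(0))
P=onz(s,[(282,138),(347,143),(341,187),(269,180)],.014);print('trayS',P,P.mean(0))
st=manip.get_state();print(st['position'])
w=load('wrist0');print(np.array(w['R']),-np.array(w['R']).T@w['t']-st['position'])
E
```

```text
plate [[0.52145594 0.1998686  0.022     ]
 [0.52921784 0.23556319 0.022     ]
 [0.67347944 0.21032107 0.022     ]
 [0.67053544 0.17147346 0.022     ]] [0.59867217 0.20430658 0.022     ]
plateS [[0.67324636 0.20319656 0.022     ]
 [0.67325267 0.17279623 0.022     ]
 [0.51816222 0.19803734 0.022     ]
 [0.52325347 0.23514668 0.022     ]] [0.59697868 0.2022942  0.022     ]
pointer [[0.64682281 0.14906909 0.0175    ]] [[0.6448864  0.14568821 0.0175    ]]
rider ears [[0.59095227 0.13618422 0.022     ]
 [0.60804844 0.1368898  0.022     ]
 [0.59992528 0.13771673 0.022     ]]
tray [[ 0.48559663 -0.18064224  0.014     ]
 [ 0.63741843 -0.14089688  0.014     ]
 [ 0.67997831 -0.29844931  0.014     ]
 [ 0.5285571  -0.34251329  0.014     ]] [ 0.58288762 -0.24062543  0.014     ]
trayS [[ 0.66930073 -0.29941521  0.014     ]
 [ 0.52323849 -0.35280752  0.014     ]
 [ 0.47478334 -0.16876928  0.014     ]
 [ 0.61697424 -0.12072943  0.014     ]] [ 0.5710742  -0.23543036  0.014     ]
[ 0.22581692 -0.52840401  0.24763768]
[[ 0.392678   -0.91967522 -0.00121395]
 [-0.87703809 -0.37486963  0.30046122]
 [-0.27678182 -0.11691983 -0.95379326]] [0.07077186 0.03027502 0.12400404]
```

move_arm(steps=[0, 0, -0.022, 0.34, 0.29, 0.0, 1, 0, 0, -0.022, 0.34, 0.29, 0.0, 1, 0, 0, -0.022, 0.34, 0.29, 0.0, 1, 0, 0, -0.022, 0.34, 0.29, 0.0, 1, 0, 0, -0.022, 0.34, 0.29, 0.0, 1, 0, 0, -0.022, 0.34, 0.29, 0.0, 1, 0, 0, -0.022, 0.34, 0.29, 0.0, 1, 0, 0, -0.022, 0.34, 0.29, 0.0, 1, 0, 0, -0.022, 0.34, 0.29, 0.0, 1, 0, 0, -0.022, 0.34, 0.29, 0.0, 1])

```text
clock: 1.15
position: [0.5699, -0.2343, 0.2476]
ee_rot: [-0.001, 0.991, 0.135, 0.001]
contact_force: [-0.2, -0.4, -0.3]
width: 0.0854
gripper_force: 0.0
```

```bash
python3 - <<'E'
from h import *
d=grab('wrist','w1'); s=manip.get_state(); print(s['clock'],s['position'],s['ee_rot'],s['qpos'])
E
```

```text
1.2 [ 0.56756663 -0.23650917  0.24753332] [-3.47618121e-04  9.90887232e-01  1.34693313e-01 -2.89928561e-04] [-5.08054320e-01  3.36936130e-01  1.41695125e+00  2.12087709e-04
  1.38858623e+00  7.92495559e-01]
```

move_arm(steps=[0, 0, 0.18, 0.03, 0.43, 0.0, 1, 0, 0, 0.18, 0.03, 0.43, 0.0, 1, 0, 0, 0.18, 0.03, 0.43, 0.0, 1, 0, 0, 0.18, 0.03, 0.43, 0.0, 1, 0, 0, 0.18, 0.03, 0.43, 0.0, 1, 0, 0, 0.18, 0.03, 0.43, 0.0, 1, 0, 0, 0.18, 0.03, 0.43, 0.0, 1, 0, 0, 0.18, 0.03, 0.43, 0.0, 1, 0, 0, 0.18, 0.03, 0.43, 0.0, 1, 0, 0, 0.18, 0.03, 0.43, 0.0, 1])

```text
clock: 2.2
position: [0.5956, 0.1939, 0.2479]
ee_rot: [-0.001, 0.765, 0.644, 0.0]
contact_force: [-0.2, -0.8, 0.3]
width: 0.0853
gripper_force: 0.0
```

```bash
python3 - <<'E'
from h import *
d=grab('wrist','w2'); s=manip.get_state(); print(s['clock'],s['position'],s['ee_rot'],s['qpos'])
a=cv2.imread('pics/w1.png');b=cv2.imread('pics/w2.png')
o=np.vstack([cv2.resize(a,(400,300)),cv2.resize(b,(400,300))])
cv2.imwrite('pics/c2.png',cv2.resize(b,(800,600)))
cv2.imwrite('pics/c3.png',cv2.resize(a,(800,600)))
E
```

```text
2.25 [0.59549424 0.19153699 0.24789835] [ 1.29112689e-04  7.65347047e-01  6.43617496e-01 -6.31545607e-04] [ 2.00484651e-01  3.53050766e-01  1.39143206e+00 -8.43469275e-04
  1.39809561e+00  3.72994914e-01]
```

View pics/c2.png

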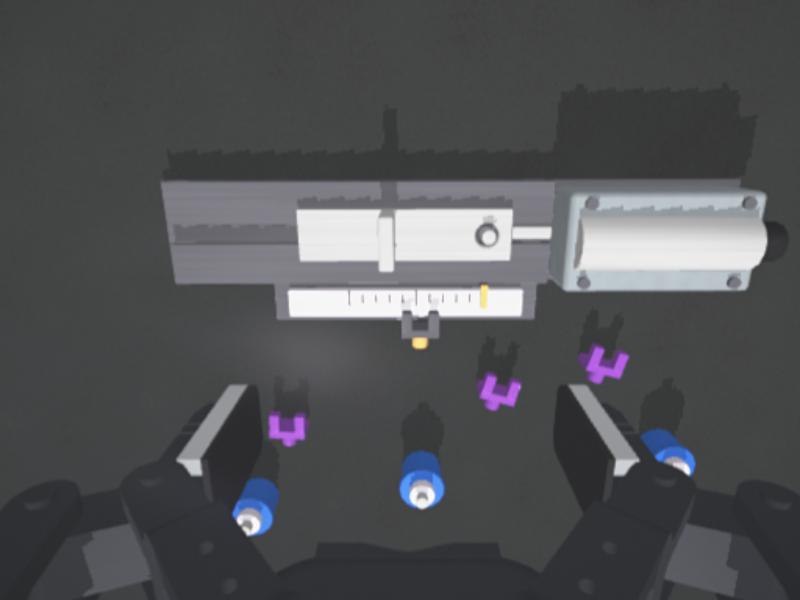

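View pics/c3.png

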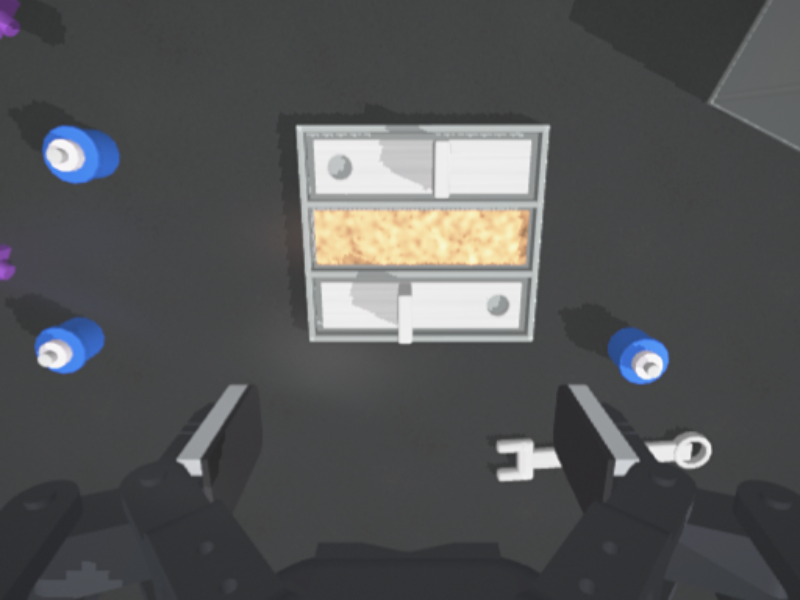

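Gauge view (c2): the plate top spans (297–512, 209–262), the rib top (378–395, 217–271), the pointer is at (484,296) and the rider ears straddle x≈420. Tray view (c3): the tray corners are (297,125), (550,125), (533,341) and (310,341). The cork is the middle strip at (313–529, 209–266).

```bash
python3 - <<'E'
from h import *
d=load('w2');w=load('w1');f=lambda L:np.array(L)/1.5625
ang=lambda a,b:np.degrees(np.arctan2(*(b-a)[1::-1]))
P=onz(d,f([(297,209),(512,209),(512,262),(300,262)]),.022);print('plate',P.mean(0),ang(P[0],P[1]),ang(P[3],P[2]))
R=onz(d,f([(378,217),(395,217),(395,271),(378,271)]),.054);print('rib',R.mean(0),ang(R[0],R[3]))
D=onz(d,f([(163,181),(555,181),(175,283),(550,283)]),.016);print('deck',ang(D[0],D[1]),ang(D[2],D[3]))
rl=onz(d,f([(289,290),(522,290),(524,316),(289,316)]),.014);print('ruler',ang(rl[0],rl[1]),ang(rl[3],rl[2]))
p=onz(d,f([(484.5,300)]),.0175)[0]
a,b=onz(d,f([(406.5,316),(434,316)]),.022);r=(a+b)/2
th=np.radians(ang(rl[3],rl[2]));g=np.array([np.cos(th),np.sin(th),0])
print('pointer',p,'rider',r,'ears',np.linalg.norm(a-b),'dist',(p-r)@g)
T=onz(w,f([(297,125),(550,125),(533,341),(310,341)]),.014);print('tray',T.mean(0),[ang(T[i],T[j]) for i,j in((0,1),(3,2),(0,3),(1,2))],np.linalg.norm(T[0]-T[1]))
C=onz(w,f([(313,209),(529,209),(527,266),(316,266)]),.006);print('cork',C.mean(0),ang(C[0],C[1]),np.linalg.norm(C[0]-C[1]))
E
```

```text
plate [0.59566798 0.20342308 0.022     ] -9.802338159992424 -9.796570871922613
rib [0.58408789 0.20607004 0.054     ] -100.80162582349135
deck -9.80923380274136 -9.794612801028244
ruler -9.793428526335424 -9.790417441394297
pointer [0.6450034  0.14539519 0.0175    ] rider [0.59632616 0.14269967 0.022     ] ears 0.02027020946818078 dist 0.04750996438347269
tray [ 0.57794135 -0.24295012  0.014     ] [np.float64(-74.4478274153903), np.float64(-74.41403881192517), np.float64(-164.5359420435701), np.float64(-164.37772260331914)] 0.1701784408651468
cork [ 0.57763634 -0.24236711  0.006     ] -74.43590234550491 0.1558483481959817
```

move_arm(steps=[0, 0, 0, -0.0115, 0.0145, -0.05, 1, 0, 0, 0, -0.0115, 0.0145, -0.1, 1, 0, 0, 0, -0.0115, 0.0145, -0.14, 1, 0, 0, 0, -0.0115, 0.0145, -0.17, 1, 0, 0, 0, -0.0115, 0.0145, -0.19, 1, 0, 0, 0, -0.0115, 0.0145, -0.2, 1, 0, 0, 0, -0.0115, 0.0145, -0.202, 1, 0, 0, 0, -0.0115, 0.0145, -0.202, 1, 0, 0, 0, -0.0115, 0.0145, -0.202, 1, 0, 0, 0, -0.0115, 0.0145, -0.202, 1], squeeze=60)

```text
clock: 3.25
position: [0.5853, 0.2057, 0.0478]
ee_rot: [0.001, 0.766, 0.643, 0.001]
contact_force: [0.3, -0.0, 0.8]
width: 0.0855
gripper_force: 0.0
```

```bash
python3 - <<'E'
from h import *
s=manip.get_state(); print(s['clock'],s['position'],s['contact_force'])
grab('wrist','w3');grab('side','s3');grab('scene','c3b')
o=np.zeros((600,800,3),np.uint8)
o[:300,:400]=cv2.resize(cv2.imread('pics/w3.png'),(400,300))
o[:300,400:]=cv2.resize(cv2.imread('pics/s3.png')[215:335,130:290],(400,300),interpolation=2)
o[300:,:400]=cv2.resize(cv2.imread('pics/c3b.png')[100:205,270:410],(400,300),interpolation=2)
cv2.imwrite('pics/c4.png',o)
E
```

```text
3.25 [0.58533051 0.20574789 0.04775072] [ 0.32660683 -0.01635099  0.77968683]
```

View pics/c4.png

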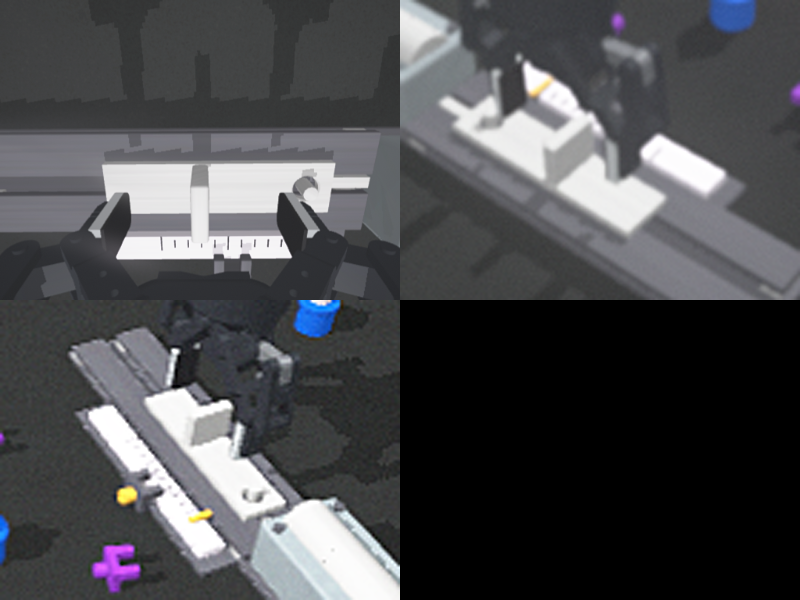

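The fingers straddle the rib at wrist crop (200,200). The scene crop shows the pointer at (200,516) and the rider at (148,490), both unobstructed. Closing now.

move_arm(steps=[0, 0, 0, 0, 0, 0, -1, 0, 0, 0, 0, 0, 0, -1, 0, 0, 0, 0, 0, 0, -1, 0, 0, 0, 0, 0, 0, -1, 0, 0, 0, 0, 0, 0, -1, 0, 0, 0, 0, 0, 0, -1, 0, 0, 0, 0, 0, 0, -1, 0, 0, 0, 0, 0, 0, -1, 0, 0, 0, 0, 0, 0, -1, 0, 0, 0, 0, 0, 0, -1], squeeze=60)

```text
clock: 4.4
position: [0.5844, 0.2057, 0.0464]
ee_rot: [-0.0, 0.766, 0.643, 0.0]
contact_force: [-1.4, 0.2, 1.0]
width: 0.0091
gripper_force: 61.0
```

```bash
python3 - <<'E'
from h import *
s=manip.get_state(); print(s['position'],s['contact_force'],s['width'])
d=grab('scene','g0');w=grab('wrist','wg0')
def brass(d):
    h=cv2.cvtColor(d['pixels'],cv2.COLOR_BGR2HSV);m=cv2.inRange(h,(18,120,110),(32,255,255))
    n,l,st,c=cv2.connectedComponentsWithStats(m)
    return [(c[i].round(1).tolist(),int(st[i][4])) for i in range(1,n) if st[i][4]>3]
print(brass(d));print(brass(w))
E
```

```text
[0.58437638 0.20574444 0.04639651] [-1.43193755  0.24538428  0.98591584] 0.0090753197584689
[([463.7, 30.1], 3349), ([15.0, 12.6], 8), ([22.9, 10.8], 9), ([3.1, 16.7], 16), ([10.2, 14.0], 8), ([19.0, 45.2], 163), ([4.5, 41.0], 12), ([506.5, 44.1], 8), ([486.1, 145.5], 3160), ([510.2, 76.2], 5), ([313.8, 168.0], 34), ([340.2, 175.2], 18), ([188.4, 214.7], 7), ([178.4, 217.2], 10), ([180.4, 222.6], 32), ([161.2, 237.4], 5), ([171.9, 238.1], 18), ([149.2, 247.4], 24), ([160.7, 247.3], 7), ([144.2, 251.8], 5), ([143.0, 258.5], 4), ([147.1, 259.2], 8), ([135.5, 268.2], 4)]
[]
```

move_arm(steps=[0, 0, 0, -0.003, 0.0005, 0, -1, 0, 0, 0, -0.007, 0.0012, 0, -1, 0, 0, 0, -0.011, 0.0019, 0, -1, 0, 0, 0, -0.015, 0.0026, 0, -1, 0, 0, 0, -0.02, 0.0034, 0, -1, 0, 0, 0, -0.025, 0.0043, 0, -1, 0, 0, 0, -0.03, 0.0052, 0, -1, 0, 0, 0, -0.034, 0.0059, 0, -1, 0, 0, 0, -0.036, 0.0062, 0, -1, 0, 0, 0, -0.036, 0.0062, 0, -1])

```text
clock: 5.5
position: [0.5504, 0.2117, 0.0465]
ee_rot: [0.002, 0.766, 0.643, 0.002]
contact_force: [6.0, -1.4, -3.3]
width: 0.0088
gripper_force: 60.2
```

```bash
cat >> h.py <<'E'
def blob(d,c0,r=40):
    h=cv2.cvtColor(d['pixels'],cv2.COLOR_BGR2HSV);m=cv2.inRange(h,(18,110,100),(32,255,255))
    n,l,st,c=cv2.connectedComponentsWithStats(m)
    return [(c[i].round(1).tolist(),int(st[i][4])) for i in range(1,n) if st[i][4]>3 and np.hypot(*(c[i]-c0))<r]
E
python3 - <<'E'
from h import *
s=manip.get_state(); print(s['position'],s['contact_force'],s['width'])
d=grab('scene','g1');w=grab('wrist','wg1');e=grab('side','sg1')
B=blob(d,(328,170));print(B)
g=np.array([.9854,-.1702,0])
p0=onz(d,[(340.2,175.2)],.0175)[0]
for c,a in B: p=onz(d,[c],.0175)[0];print(c,p,(p-p0)@g)
print('rider mid from wrist -> scene px',proj(d,[[.5963,.1427,.022],[.5963-.0003,.1427+.006,.022]]))
o=np.zeros((600,800,3),np.uint8)
o[:384,:400]=cv2.resize(w['pixels'],(512,384))[:,60:460]
o[:400,400:]=cv2.resize(d['pixels'][140:190,295:345],(400,400),interpolation=2)
o[400:600,:300]=cv2.resize(e['pixels'][220:280,180:270],(300,200),interpolation=2)
cv2.imwrite('pics/c5.png',o)
E
```

```text
[0.55040621 0.21169404 0.04647934] [ 5.9850578  -1.41879388 -3.29532878] 0.008758243255664062
[([313.9, 168.1], 35), ([333.0, 166.4], 17)]
[313.9, 168.1] [0.59709834 0.11681413 0.0175    ] -0.042036646890677924
[333.0, 166.4] [0.61623897 0.15560522 0.0175    ] -0.029777716555800814
rider mid from wrist -> scene px [[322.97269829 161.94201963]
 [324.96123976 160.83710203]]
```

View pics/c5.png

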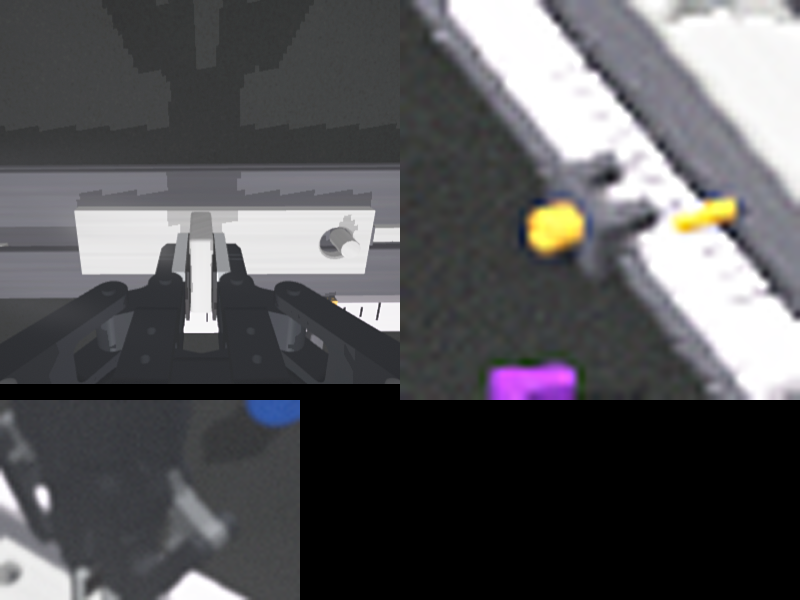

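The scene crop shows the pointer blade at (706,213), just ahead of the near ear tip at (648,213), with the far ear tip at (607,172).

```bash
python3 - <<'E'
from h import *
d=load('g1');g=np.array([.9854,-.1702,0])
f=lambda L:[(295+(x-400)/8,140+y/8) for x,y in L]
E=onz(d,f([(607,172),(648,213)]),.021);k=onz(d,f([(556,227)]),.014);p=onz(d,f([(706,213)]),.0175)
print(E@g,E.mean(0)@g,k@g,p@g, p@g-E.mean(0)@g)
print(onz(d,f([(556,227)]),.018)@g, 'wrist rider',np.array([.5963,.1427,0])@g,'wrist pointer',np.array([.6450,.1454,0])@g)
E
```

```text
[0.55934094 0.57806563] 0.5687032874416396 [0.56685038] [0.58159354] [0.01289025]
[0.57020328] wrist rider 0.56330648 wrist pointer 0.61083592
```

move_arm(steps=[0, 0, 0, -0.002, 0.0003, 0, -1, 0, 0, 0, -0.004, 0.0007, 0, -1, 0, 0, 0, -0.006, 0.001, 0, -1, 0, 0, 0, -0.008, 0.0014, 0, -1, 0, 0, 0, -0.01, 0.0017, 0, -1, 0, 0, 0, -0.012, 0.002, 0, -1, 0, 0, 0, -0.014, 0.0024, 0, -1, 0, 0, 0, -0.015, 0.0026, 0, -1, 0, 0, 0, -0.015, 0.0026, 0, -1, 0, 0, 0, -0.015, 0.0026, 0, -1])

```text
clock: 6.65
position: [0.5367, 0.2141, 0.0465]
ee_rot: [0.002, 0.766, 0.643, 0.003]
contact_force: [9.1, -3.3, -4.9]
width: 0.0089
gripper_force: 60.0
```

```bash
python3 - <<'E'
from h import *
s=manip.get_state(); print(s['position'],s['contact_force'],s['width'])
d=grab('scene','g2');e=grab('side','sg2')
im=np.mean([manip.get_image('scene')['pixels'].astype(float) for _ in range(4)],0).astype(np.uint8)
B=blob(d,(328,165));print(B)
g=np.array([.9854,-.1702,0])
p0=onz(d,[(340.2,175.2)],.0175)[0]
for c,a in B: p=onz(d,[c],.0175)[0];print(c,p,(p-p0)@g)
o=np.zeros((600,800,3),np.uint8)
o[:600,:600]=cv2.resize(im[140:180,305:345],(600,600),interpolation=2)
cv2.imwrite('pics/c6.png',o)
E
```

```text
[0.53670454 0.21410515 0.04651091] [ 9.10131452 -3.25192087 -4.87707634] 0.008861351275285468
[([329.6, 162.6], 18), ([313.9, 168.0], 32)]
[329.6, 162.6] [0.60280416 0.15723587 0.0175    ] -0.04329390669776879
[313.9, 168.0] [0.59685359 0.11701232 0.0175    ] -0.04231155677220222
```

View pics/c6.png

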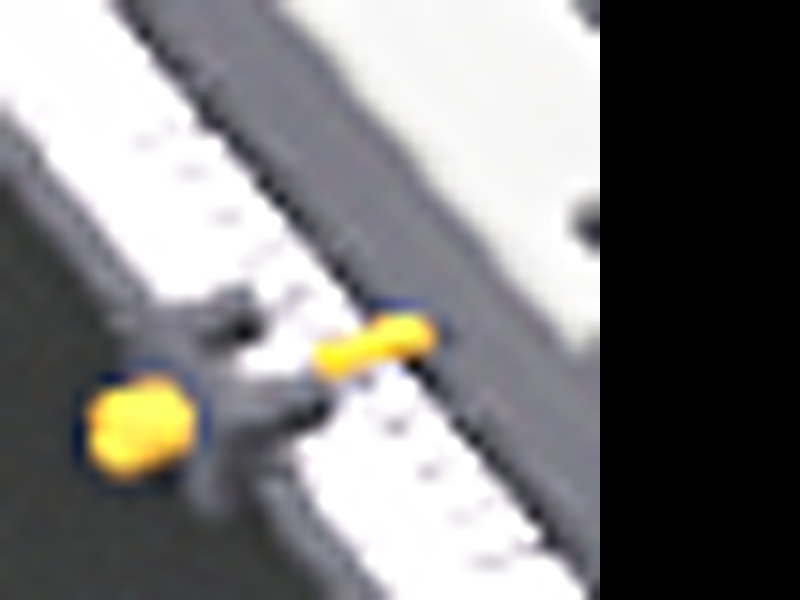

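The blade tip at (320,360) is inside the gap but nearer the lower ear, whose tip is at (325,390), than the upper ear tip at (255,320). About 4 mm is left, which agrees with the wrist estimate (43.3 of 47.5 mm). I'll go 4 mm more and hold.

move_arm(steps=[0, 0, 0, -0.002, 0.0003, 0, -1, 0, 0, 0, -0.004, 0.0007, 0, -1, 0, 0, 0, -0.004, 0.0007, 0, -1, 0, 0, 0, -0.004, 0.0007, 0, -1, 0, 0, 0, -0.004, 0.0007, 0, -1, 0, 0, 0, -0.004, 0.0007, 0, -1, 0, 0, 0, -0.004, 0.0007, 0, -1, 0, 0, 0, -0.004, 0.0007, 0, -1, 0, 0, 0, -0.004, 0.0007, 0, -1, 0, 0, 0, -0.004, 0.0007, 0, -1])

```text
clock: 7.95
position: [0.5329, 0.2148, 0.0466]
ee_rot: [0.002, 0.766, 0.643, 0.003]
contact_force: [8.0, -3.4, -4.7]
width: 0.0091
gripper_force: 60.0
```

```bash
python3 - <<'E'
from h import *
s=manip.get_state(); print(s['position'],s['contact_force'],s['width'])
g=np.array([.9854,-.1702,0])
L=[]
for i in range(4):
    d=manip.get_image('scene');L.append(d['pixels'].astype(float));p0=onz(d,[(340.2,175.2)],.0175)[0]
    for c,a in blob(d,(328,163),10): print(c,(onz(d,[c],.0175)[0]-p0)@g)
o=np.zeros((480,480,3),np.uint8)
cv2.imwrite('pics/c7.png',cv2.resize(np.mean(L,0).astype(np.uint8)[140:180,305:345],(600,600),interpolation=2))
E
```

```text
[0.53285088 0.21478785 0.0465883 ] [ 7.9549715  -3.39509475 -4.7366173 ] 0.00907734653290349
[328.9, 161.4] -0.0472788374058611
[328.9, 161.4] -0.0472788374058611
[328.9, 161.4] -0.0472788374058611
[328.9, 161.4] -0.0472788374058611
```

View pics/c7.png

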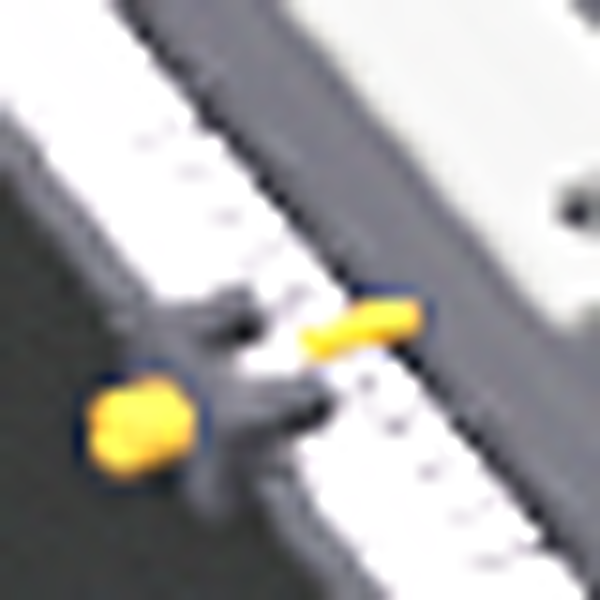

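The tip at (305,345) is now midway between the ears and has been held for about 1 s. Easing back slowly.

move_arm(steps=[0, 0, 0, 0, 0, 0, -1, 0, 0, 0, 0, 0, 0, -1, 0, 0, 0, 0, 0, 0, -1, 0, 0, 0, 0.002, -0.0003, 0, -1, 0, 0, 0, 0.005, -0.0009, 0, -1, 0, 0, 0, 0.009, -0.0016, 0, -1, 0, 0, 0, 0.013, -0.0022, 0, -1, 0, 0, 0, 0.017, -0.0029, 0, -1, 0, 0, 0, 0.021, -0.0036, 0, -1, 0, 0, 0, 0.025, -0.0043, 0, -1])

```text
clock: 9.15
position: [0.5556, 0.2108, 0.0465]
ee_rot: [0.001, 0.766, 0.643, 0.001]
contact_force: [4.0, -0.5, -0.7]
width: 0.0087
gripper_force: 60.6
```

move_arm(steps=[0, 0, 0, 0.004, -0.0007, 0, -1, 0, 0, 0, 0.008, -0.0014, 0, -1, 0, 0, 0, 0.012, -0.002, 0, -1, 0, 0, 0, 0.016, -0.0027, 0, -1, 0, 0, 0, 0.02, -0.0034, 0, -1, 0, 0, 0, 0.024, -0.0041, 0, -1, 0, 0, 0, 0.027, -0.0047, 0, -1, 0, 0, 0, 0.0295, -0.0051, 0, -1, 0, 0, 0, 0.0295, -0.0051, 0, -1, 0, 0, 0, 0.0295, -0.0051, 0, -1])

```text
clock: 10.15
position: [0.5812, 0.2062, 0.0464]
ee_rot: [-0.002, 0.766, 0.643, -0.002]
contact_force: [-4.3, 0.5, 6.7]
width: 0.0087
gripper_force: 61.8
```

```bash
python3 - <<'E'
from h import *
s=manip.get_state(); print(s['position'],s['contact_force'],s['width'],s['ee_rot'],s['qpos'])
d=grab('scene','g3');print(blob(d,(335,170)))
E
```

```text
[0.58124364 0.20616902 0.04640263] [-4.30658208  0.46423365  6.65265833] 0.00868021425814743 [-0.00180999  0.76603149  0.64279749 -0.0019669 ] [0.22727252 0.50787058 1.68062271 0.00176169 0.95824806 0.40075705]
[([313.9, 168.0], 33), ([340.1, 175.1], 17)]
```

The pointer is home again (340.1,175.1). Next I'll lift straight up.

move_arm(steps=[0, 0, 0, 0.001, 0, 0, -1, 0, 0, 0, 0.001, 0, 0.001, -1, 0, 0, 0, 0.001, 0, 0.003, -1, 0, 0, 0, 0.001, 0, 0.006, -1, 0, 0, 0, 0.001, 0, 0.01, -1, 0, 0, 0, 0.001, 0, 0.014, -1, 0, 0, 0, 0.001, 0, 0.018, -1, 0, 0, 0, 0.001, 0, 0.024, -1, 0, 0, 0, 0.001, 0, 0.032, -1, 0, 0, 0, 0.001, 0, 0.042, -1])

```text
clock: 11.2
position: [0.5848, 0.2057, 0.0889]
ee_rot: [-0.0, 0.766, 0.643, -0.0]
contact_force: [-0.1, 0.3, -2.6]
width: 0.0087
gripper_force: 60.3
```

```bash
python3 - <<'E'
from h import *
s=manip.get_state(); print(s['position'],s['contact_force'],s['width'],s['ee_rot'],s['qpos'])
d=grab('scene','g4');print(blob(d,(335,170)))
E
```

```text
[0.58476227 0.20574047 0.08892338] [-0.11564196  0.28846563 -2.63420383] 0.008714305289351647 [-4.74780908e-05  7.65966687e-01  6.42880242e-01 -1.62271820e-04] [ 2.26156420e-01  4.64423834e-01  1.63152908e+00 -7.28184983e-05
  1.04597196e+00  4.00483961e-01]
[([313.8, 168.0], 33), ([340.1, 175.1], 17)]
```

move_arm(steps=[0, 0, 0, 0, 0, 0.02, -1, 0, 0, 0, 0, -0.01, 0.04, -1, 0, 0, -0.01, 0, -0.03, 0.05, -1, 0, 0, -0.02, 0, -0.055, 0.055, -1, 0, 0, -0.035, 0, -0.085, 0.055, -1, 0, 0, -0.05, -0.002, -0.115, 0.055, -1, 0, 0, -0.065, -0.003, -0.145, 0.055, -1, 0, 0, -0.08, -0.004, -0.175, 0.055, -1, 0, 0, -0.095, -0.005, -0.205, 0.055, -1, 0, 0, -0.11, -0.006, -0.235, 0.055, -1])

```text
clock: 12.25
position: [0.5789, -0.0304, 0.1439]
ee_rot: [0.0, 0.939, 0.344, 0.0]
contact_force: [-0.4, 0.2, -3.2]
width: 0.0087
gripper_force: 60.3
```

move_arm(steps=[0, 0, -0.012, -0.001, -0.03, 0, -1, 0, 0, -0.025, -0.002, -0.06, 0, -1, 0, 0, -0.038, -0.003, -0.09, 0, -1, 0, 0, -0.05, -0.0035, -0.12, 0, -1, 0, 0, -0.06, -0.004, -0.145, 0, -1, 0, 0, -0.066, -0.0043, -0.17, 0, -1, 0, 0, -0.069, -0.0043, -0.19, 0, -1, 0, 0, -0.069, -0.0043, -0.2016, 0, -1, 0, 0, -0.069, -0.0043, -0.2016, 0, -1, 0, 0, -0.069, -0.0043, -0.2016, 0, -1])

```text
clock: 13.25
position: [0.5745, -0.23, 0.1432]
ee_rot: [-0.001, 0.991, 0.136, -0.0]
contact_force: [0.3, 0.7, -3.0]
width: 0.0088
gripper_force: 60.3
```

```bash
python3 - <<'E'
from h import *
s=manip.get_state(); print(s['position'],s['contact_force'],s['width'],s['ee_rot'],s['qpos'],np.degrees(2*np.arctan2(s['ee_rot'][2],s['ee_rot'][1]))-90)
d=grab('wrist','w5')
cv2.imwrite('pics/c8.png',cv2.resize(d['pixels'],(800,600)))
E
```

```text
[ 0.57445871 -0.2299903   0.14323424] [ 0.34429547  0.7026726  -2.97879644] 0.008763801471267626 [-6.23810005e-04  9.90770068e-01  1.35551721e-01 -1.19688560e-04] [-4.93698143e-01  4.13068216e-01  1.56650160e+00  9.44893640e-04
  1.16295117e+00  8.04782346e-01] -74.41894790325937
```

View pics/c8.png

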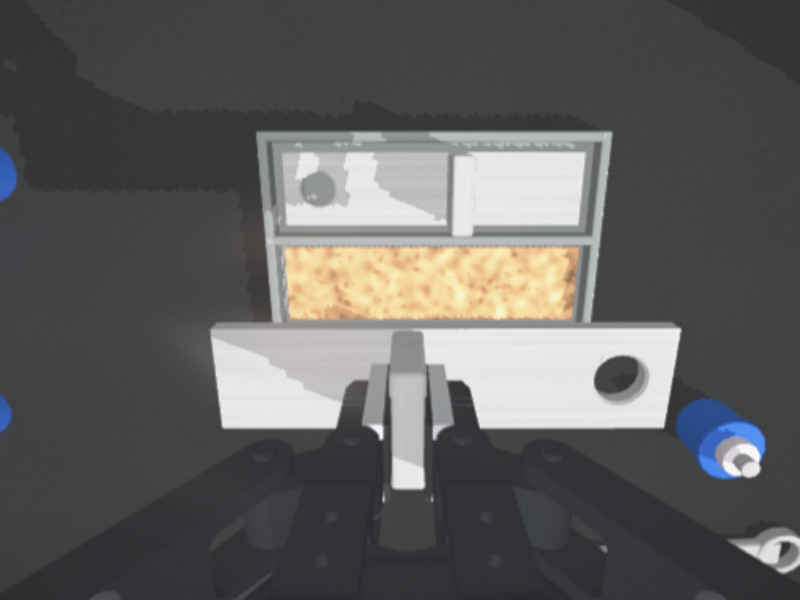

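The plate hangs level with its eye at the right (620,378). The cork shows at (285–577, 247–320).

```bash
python3 - <<'E'
from h import *
d=load('w5');f=lambda L:np.array(L)/1.5625
ang=lambda a,b:np.degrees(np.arctan2(*(b-a)[1::-1]))
P=onz(d,f([(211,328),(681,328),(665,430),(223,430)]),.1188);print('plate',P.mean(0),ang(P[0],P[1]),ang(P[3],P[2]),np.linalg.norm(P[0]-P[1]),np.linalg.norm(P[2]-P[1]))
T=onz(d,f([(257,133),(611,133)]),.014)
u=np.array([.2684,-.9633,0]);v=np.array([-.9633,-.2684,0])
print('tray ctr from top edge',T.mean(0)+v*.079,T.mean(0)-v*.079,ang(T[0],T[1]))
C=onz(d,f([(284,247),(577,247)]),.006);c=C.mean(0);print('cork',c+v*.02,np.linalg.norm(C[0]-C[1]),ang(*C))
E
```

```text
plate [ 0.57812393 -0.24157759  0.1188    ] -74.41683598597216 -74.40924134252755 0.14822158422916476 0.036865401518303434
tray ctr from top edge [ 0.57665464 -0.24242181  0.014     ] [ 0.72885604 -0.20001461  0.014     ] -74.42997893695242
cork [ 0.57815797 -0.24144747  0.006     ] 0.15455092627100597 -74.42261116178015
```

move_arm(steps=[0, 0, 0, 0, 0, -0.015, -1, 0, 0, 0, 0, 0, -0.035, -1, 0, 0, 0, 0, 0, -0.055, -1, 0, 0, 0, 0, 0, -0.07, -1, 0, 0, 0, 0, 0, -0.08, -1, 0, 0, 0, 0, 0, -0.087, -1, 0, 0, 0, 0, 0, -0.092, -1, 0, 0, 0, 0, 0, -0.097, -1, 0, 0, 0, 0, 0, -0.1, -1, 0, 0, 0, 0, 0, -0.1, -1])

```text
clock: 14.3
position: [0.5746, -0.2308, 0.0432]
ee_rot: [-0.0, 0.991, 0.135, -0.0]
contact_force: [0.2, -0.3, -2.6]
width: 0.009
gripper_force: 60.3
```

move_arm(steps=[0, 0, 0, 0, 0, -0.001, -1, 0, 0, 0, 0, 0, -0.002, -1, 0, 0, 0, 0, 0, -0.003, -1, 0, 0, 0, 0, 0, -0.004, -1, 0, 0, 0, 0, 0, -0.005, -1, 0, 0, 0, 0, 0, -0.006, -1, 0, 0, 0, 0, 0, -0.0065, -1, 0, 0, 0, 0, 0, -0.0065, -1, 0, 0, 0, 0, 0, -0.0065, -1, 0, 0, 0, 0, 0, -0.0065, -1])

```text
clock: 15.3
position: [0.5747, -0.2308, 0.0368]
ee_rot: [0.0, 0.991, 0.136, 0.0]
contact_force: [-0.3, -0.8, -3.0]
width: 0.0089
gripper_force: 60.3
```

move_arm(steps=[0, 0, 0, 0, 0, -0.0005, -1, 0, 0, 0, 0, 0, -0.001, -1, 0, 0, 0, 0, 0, -0.001, -1, 0, 0, 0, 0, 0, -0.001, 0, 0, 0, 0, 0, 0, -0.001, 0, 0, 0, 0, 0, 0, -0.001, 0, 0, 0, 0, 0, 0, -0.001, 0, 0, 0, 0, 0, 0, -0.001, 0, 0, 0, 0, 0, 0, -0.001, 0, 0, 0, 0, 0, 0, -0.001, 0])

```text
clock: 16.3
position: [0.5746, -0.2308, 0.0358]
ee_rot: [0.0, 0.991, 0.135, -0.0]
contact_force: [0.2, -0.8, 0.5]
width: 0.0428
gripper_force: 0.0
```

move_arm(steps=[0, 0, 0, 0, 0, 0.005, 0, 0, 0, 0, 0, 0, 0.015, 0, 0, 0, 0, 0, 0, 0.03, 0, 0, 0, 0, 0, 0, 0.05, 0, 0, 0, 0, 0, 0, 0.08, 0, 0, 0, 0, 0, 0, 0.11, 0, 0, 0, 0, 0, 0, 0.14, 0, 0, 0, 0, 0, 0, 0.17, 0, 0, 0, 0, 0, 0, 0.2, 0, 0, 0, 0, 0, 0, 0.2, 0])

```text
clock: 17.3
position: [0.5769, -0.232, 0.242]
ee_rot: [0.003, 0.991, 0.136, 0.004]
contact_force: [0.6, -0.5, 0.4]
width: 0.0427
gripper_force: 0.0
```

```bash
python3 - <<'E'
from h import *
s=manip.get_state(); print(s['position'],s['contact_force'],s['width'])
d=grab('wrist','w6');e=grab('scene','g6');print(blob(e,(335,170)))
o=np.zeros((600,800,3),np.uint8)
o[:384,:512]=d['pixels'];o[384:,:300]=cv2.resize(e['pixels'][180:300,80:230],(300,216))
cv2.imwrite('pics/c9.png',o)
E
```

```text
[ 0.57691461 -0.23195309  0.24202171] [ 0.55688377 -0.49838375  0.38422618] 0.04271832237840043
[([313.9, 168.1], 36), ([339.8, 175.2], 20)]
```

View pics/c9.png

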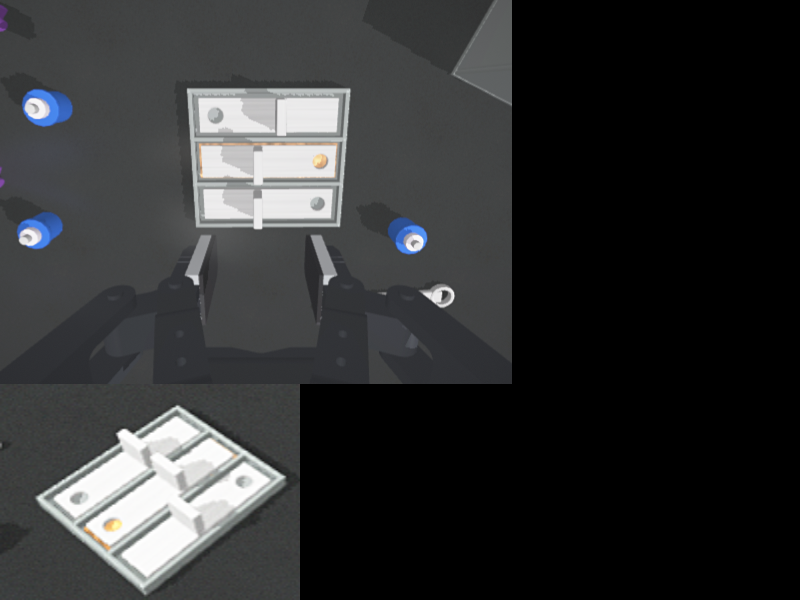

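The plate lies flat on the cork, rib up at (258,165) and eye at (320,161), centred in the middle compartment. The neighbouring plates have not moved and the pointer is home. Handing in.

```bash
python3 -c "
from rig import manip
print(manip.sign_off())"
```

```text
the job is handed in; nothing more can be done
None
```

The job is handed in, with no verdict returned: by the camera images the plate was pulled to the rider and held for about a second, eased home, and laid flat on the cork pad, and the two finished plates did not move.

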